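Set up the target panel and trigger the imager with the foot pedal

ROBOT

A 6-joint arm with a two-finger parallel gripper is mounted at the origin on the work surface. World frame = base frame: x ahead of the robot, y to its left, z up, the work surface at z = 0. Lengths are in mm, angles in rad, forces in N, time in s.
With the tool pointing down it reaches from about 275 to 750 mm from the base axis. Payload 10.2 kg.
Tool frame: the origin (TCP) lies on the front face of the gripper's body, between the roots of the fingers; the fingertips stand 73 mm ahead of it and the grasp point (between the pads) lies 54 mm ahead of it; z points along the fingers, y is the line along which they close (so a half turn about z gives the same grasp; the last joint's range is limited). The gripper opens to 85 mm and grips with 20 to 120 N. Pads are 22 mm wide; open, the fingers measure 114 mm over their backs; the gripper's body (76 mm by 85 mm) begins 54 mm behind the grasp point. The pads swing forward as they close: fully open they stand 13 mm farther back than shut.
Start: joints at [1.111, 0.313, 1.498, -0, 1.331, -0.223], TCP at [123.174, 510.353, 303.894] pointing down, gripper open.
Joint ranges: [-2.94, 2.94], [-0.97, 2.17], [0.19, 2.56], [-1.23, 4.37], [0.02, 3.11], [-2.88, 2.88]. Speed limits (rad/s): [2.39, 2.39, 3.01, 3.14, 3.14, 3.14].

INTERFACE

Orientations are given as a unit quaternion [w, x, y, z].
In Python, from rig import * gives the robot as it stands.
- The arm moves only by the tool step_arm, never from a script. Its argument "plan" is a list of rows, each an object with "offset": the shift along the tool's x, y, z in cm, a list of three; "rot": the turn, a rotation vector about the tool's x, y, z in degrees, a list of three; "gripper": the finger opening in cm, from 0 to 8.54. In form: [{"offset": [x, y, z], "rot": [wx, wy, wz], "gripper": gripper}, ...]. A call has 1 to 12 rows; each row is the pose to reach, as a shift and turn from the pose commanded when the call began, along the tool's axes at that moment; what a row does not reach only later rows make up. A row lasts 1/10 s, in which the tool goes at most 50 mm and 8.59 degrees, less where a joint would pass 70% of its speed; a pose out of reach is approached as far as the arm can. A call with a gripper value outside its range is refused whole. The fingers move at their own pace and stop on an object; "squeeze" is the grip in N (left out, the last holds). Time passes only in rows, so rows that repeat a pose let the fingers close. It gives the time, the measured TCP pose, the force, the opening and the grip force at its end, in the units of the state.
- sense(): the state, without advancing time (a new reading comes with each control period).
- capture(name): name is "scene" or "top" or "wrist"; returns a dict with "color" (384x512x3 uint8, red, green, blue), "depth" (384x512 float32, mm along the optical axis (not along the pixel's ray), 0 where there is no reading), "vertical_fov" (degrees; the focal length in pixels is half the picture's height over the tangent of half this angle, whatever the lens; pixels are square), "cx", "cy" (the principal point, pixels), "k1" (the pictures are not rectified: a ray, as slopes to the right and down, at radius r is drawn at 1 + k1 r^2 times it, then the intrinsics apply), "rvec" (rotation vector, rad) and "tvec" (3), from world to camera coordinates, as OpenCV has them; the wrist camera has in their place "mount" (4x4, takes a point from camera to tool coordinates, whose origin is the TCP and whose axes are the flange's). Camera axes: x right, y down, z forward; pixel columns grow to the right and rows downward; lengths in mm; the calibration is good to about 2 mm. A picture is of the moment at which its call begins: read the wrist's pose just before it.
- finish_job(): hands the job in; it is judged then, once.
The state is a dict: "time_s": time; "joints": joint angles; "dq": joint speeds; "tau": joint torques, N m; "eef_pos": TCP position; "ee_rot": TCP orientation; "force": force on the tool from outside, world axes, zero at the start; "wrist_torque": the same for the moment, N m; "grip_width": opening from 0.0 (shut) to 1.0 (fully open); "grip_force": force on a finger pad.
Only numpy, scipy, OpenCV 4.12 (cv2) and the standard library are available. Lean on these libraries where they do the work, as an engineer would, in place of code of your own. Each camera call takes 0.05 s, during which the arm holds its last target. There are 200 camera calls.

TASK

Take the reference shot: lift the grey target panel out of the rack and lean it gently against the near face of the small equipment case, about centred and square to it, foot on the table, tilted back a little and target face outwards, and let go. Then press the foot switch's pedal with the gripper's fingers down onto its stop, lean on it firmly (about 20 N, without forcing it) for a good second, and let it spring back up. The panel must stay leaning; do not disturb the other things.

Things in the scene. Friction and masses are not known exactly. Their poses are not given: they have to be found in the camera images.
- target_panel: loose grey panel 12 (x) x 120 (y) x 180 mm tall (z), about 0.35 kg, black and white quartered target on its -x face; origin: centre of its bottom face. Starts upright in one of the rack's slots, bottom 10 mm above the table, target towards the robot. Must end on the table, target away from the case, top leaning to the case, 10 to 28 degrees from upright
- target_panel_top (a point): centre of the top face of the target panel, 180 mm above its origin along its z
- clay_panel: bystander: loose red-brown clay panel of the same size, frame and stance, without a target, in the rack's other slot; stays there
- rack: fixed slotted rack, base 150 x 150 x 10 mm, origin under its centre; two slots along its y, 70 mm apart at its x = -35 and +35 mm, each 16 mm wide between 8 mm walls 110 mm long that rise to 45 mm above the table; a panel is drawn straight up
- case: fixed small hard case, light grey with white lid, 140 mm (x) x 200 mm (y) x 110 mm tall, blue latches on the far side; origin under its centre. Its near face (to the robot) is the plain vertical face at its x = -70 mm, against whose top edge the panel leans. (Fixed, close to the robot base: a thermal imager 112 mm tall, centred 0.27 m ahead)
- case_edge (a point): middle of the case's near top edge (x = -70 mm, z = 110 mm in the case's frame)
- footswitch: fixed foot switch put up on the table: black base 200 mm (x) x 120 mm (y) x 14 mm, yellow heel block 45 mm long and 50 mm tall at its far (+x) end, origin under its centre; carries the pedal (the tread) with an orange pad. More than 50 N on it breaks it; the switch under the stop makes at 14 N of finger force
- tread (a joint): pedal angle, rad: 0 up at rest, 0.25 on its hard stop (tread level, top 41 mm above the table). The tread, 145 x 90 mm, hinges about the footswitch's y axis at its x = 75, z = 34 mm and rises to its free near (-x) end. At the press point the spring takes 5 N to start moving, 10.5 N to reach the stop; more force means it stands on the stop. Springs back when released
- tread_press (a point): middle of the orange pad's width, on the tread's top, 120 mm from the hinge, 30 mm from the free end; moves with the pedal (70 mm above the table at rest, 41 mm at the stop)
- tub_a: bystander: loose white plastic sample bowl, 100 mm across, 45 mm tall, origin under its centre
- tub_b: bystander: another loose white sample bowl of that size
- mouse: bystander: loose black computer mouse, 100 x 58 x 30 mm
- tape: bystander: loose yellow tape measure, 70 x 38 x 65 mm tall
- meter: bystander: loose red hand-held moisture meter, 150 x 60 x 30 mm, lying flat
Things that resemble listed ones, but are neither listed nor needed, are in the scene too. Leave any pink look-alike of the footswitch alone.

How it is judged (in metres and radians):
On the way, in this order (a step that is already met when the one before it is completed fails the run):
1. the target panel leans on the case, square and centred, target outwards, at rest and let go (angle between target_panel's own x axis and vertical between 1.7 and 2.1 rad and angle between target_panel's own y axis and vertical between 1.5 and 1.64 rad and angle between the y axis of target_panel and the y axis of case, either way round below 0.2 rad and x of target_panel_top in the frame of case between -0.09 and 0.02 m and x of target_panel in the frame of case below -0.085 m and y of target_panel in the frame of case between -0.045 and 0.045 m and height (world z) of target_panel below 0.012 m and contact force between target_panel and case above 0.1 N and contact force between target_panel and the fingers below 0.05 N and linear speed of target_panel below 0.02 m/s), for 0.4 s.
2. the pedal is on its stop with the fingers pressing at least 14 N for 0.8 s (value of joint tread above 0.235 rad and contact force between the fingers and footswitch above 14 N), for 0.8 s.
At the end, for the whole second after the job is handed in: the target panel stands on the table leaning back 7 to 30 degrees against the near face of the case, target outwards, within 45 mm of the case's centre line and 0.2 rad of square, at rest and released; the pedal is back up (under 0.03 rad) (all of step 1 and value of joint tread below 0.03 rad); the robot touches nothing.
It fails at once if a bystander is moved more than 30 mm (distance of any of clay_panel, tub_a, tub_b, mouse, tape, meter from where it was at the start of the episode above 0.03 m).
It fails at once if the foot switch is forced with more than 50 N (contact force between anything else and footswitch above 50 N).
It fails at once if the target panel is dropped or toppled (tilts over 1 rad) (angle between target_panel's own z axis and vertical above 1 rad).
It fails at once if the target panel is banged against the case (over 40 N) (contact force between target_panel and case above 40 N).
It also fails if it takes over 64 s, if anything falls off the work surface, if the arm or the gripper's body presses on something with over 40 N, if the wrist force passes 120 N, or if a joint passes its speed limit or range.

## Working session

There is one attempt and no reset: what is moved stays moved. The work goes in short steps, Python scripts to look and compute and a tool call to move; the robot and the scene stay as the last step left them, time stands still between calls to the robot, and variables do not carry over. Pictures are saved under pics/ and viewed, at most 10 in all, crops included, and the job is handed in when it is done.

Besides the shell and the picture viewer there is one more tool, called as name(argument=value, ...) on one line, values as JSON. step_arm: Moves the arm, as the interface text tells. Its arguments: {"type":"object","properties":{"plan":{"type":"array"},"squeeze":{"type":"number"}},"required":["plan"]}

```bash
mkdir -p pics; cat > h.py <<'E'
from rig import *
import numpy as np, cv2, pickle
from scipy.spatial.transform import Rotation as R
def cloud(c,T=None):
    h,w=c["depth"].shape
    f=h/2/np.tan(np.radians(c["vertical_fov"])/2)
    u,v=np.meshgrid(np.arange(w),np.arange(h))
    K=np.array([[f,0,c["cx"]],[0,f,c["cy"]],[0,0,1]])
    p=np.stack([u,v],-1).reshape(-1,1,2).astype(float)
    xn=(p[:,0]-[c["cx"],c["cy"]])/f
    y=xn.copy()
    for _ in range(20): y=xn/(1+c["k1"]*(y**2).sum(1,keepdims=True))
    P=np.c_[y,np.ones(len(y))]*c["depth"].reshape(-1,1)
    if "rvec" in c:
        Rm=cv2.Rodrigues(np.array(c["rvec"],float))[0]; W=(P-np.array(c["tvec"]).ravel())@Rm
    else:
        M=np.array(c["mount"]);P=P@M[:3,:3].T+M[:3,3]
        W=P@R.from_quat(np.roll(T["ee_rot"],-1)).as_matrix().T+np.array(T["eef_pos"])
    W[c["depth"].ravel()==0]=np.nan
    return W.reshape(h,w,3)
def snap(n,name):
    s=sense(); c=capture(n); cv2.imwrite(f"pics/{name}.png",cv2.resize(c["color"][:,:,::-1],(800,600),interpolation=cv2.INTER_CUBIC))
    W=cloud(c,s); np.save(f"pics/{name}.npy",W); return c,W,s
E
python3 - <<'E'
from h import *
for n in("scene","top"):
    c,W,s=snap(n,n+"0")
    print(n,c["vertical_fov"],c["k1"],W[192,256])
s=sense();print(s)
E
```

```text
scene 45.466171964007216 -0.13917092188329555 [422.28370601  43.04568655  26.95732759]
top 53.79649860599413 -0.09770286992255955 [486.46783734 -48.3309591    4.51720385]
{'time_s': 0.1, 'joints': array([ 1.11059908e+00,  3.13406718e-01,  1.49834525e+00, -2.94390153e-06,
        1.33099000e+00, -2.23412407e-01]), 'dq': array([ 0.00064385,  0.00065017, -0.00301633, -0.00193575,  0.0018993 ,
       -0.00061085]), 'tau': array([ 3.16449587e-03, -4.12896001e+01, -2.60140711e+01, -1.26368350e-04,
        3.02287248e-03,  1.77145296e-05]), 'eef_pos': array([123.10870073, 510.21814296, 303.39173774]), 'ee_rot': array([-1.91271779e-04,  1.18115668e-01,  9.92999677e-01, -5.41894520e-04]), 'force': array([ 1.01269223, -0.24058142, -0.02037359]), 'wrist_torque': array([0.02336566, 0.02124793, 0.0067869 ]), 'grip_force': 0.0, 'grip_width': 1.0007416475674267}
```

View pics/scene0.png

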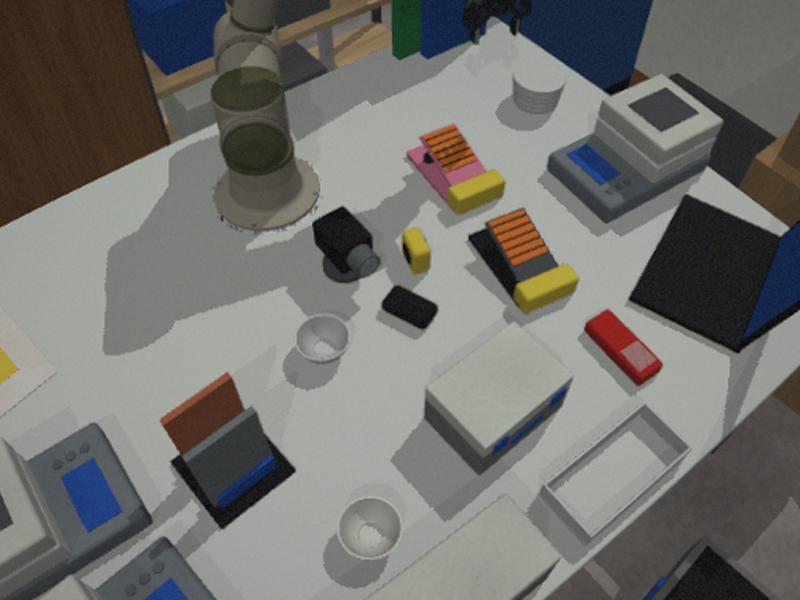

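View pics/top0.png

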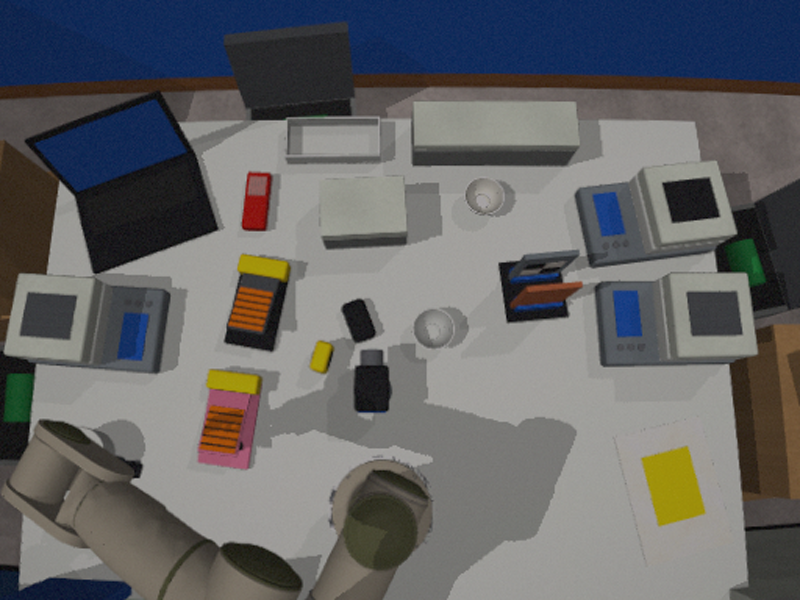

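Both views show the robot at the bottom of the top view, with +x up and +y left. In the top view, the case is at about (363,208), the rack at (540,290) with the grey panel in the far slot and clay in the near one, the black footswitch at (257,300), and the pink look-alike below it.

```bash
python3 - <<'E'
from h import *
W=np.load("pics/top0.npy");S=np.load("pics/scene0.npy")
c=1.5625
def reg(W,u0,u1,v0,v1,z0,z1,n):
    P=W[int(v0/c):int(v1/c),int(u0/c):int(u1/c)].reshape(-1,3);P=P[(P[:,2]>z0)&(P[:,2]<z1)]
    r=cv2.minAreaRect(P[:,:2].astype(np.float32)); print(n,len(P),P.mean(0).round(1),np.round(r[0],1),np.round(r[1],1),round(r[2],1)); print(cv2.boxPoints(r).round().tolist())
reg(W,310,415,165,255,100,122,"case top")
reg(S,410,590,310,480,102,118,"caseS")
reg(W,490,600,240,290,182,200,"grey panel top")
reg(S,150,280,390,450,180,200,"greyS")
reg(W,490,600,275,320,182,200,"clay top")
reg(W,220,295,250,280,42,58,"heel")
reg(S,510,585,260,315,42,58,"heelS")
reg(W,220,295,250,355,8,80,"fs all")
reg(W,495,600,250,325,4,16,"rack base")
for uv in [(257,300),(363,208),(250,320),(600,400)]:print(uv,W[int(uv[1]/c),int(uv[0]/c)].round(1))
E
```

```text
case top 2039 [687.9  39.9 109.9] [690.1  39.9] [142.3 200.9] 2.6
[[615.0, 137.0], [624.0, -64.0], [766.0, -57.0], [757.0, 143.0]]
caseS 3989 [694.9  34.6 109.6] [690.8  39.2] [143.2 203.8] 2.7
[[614.0, 138.0], [624.0, -66.0], [767.0, -59.0], [758.0, 144.0]]
grey panel top 251 [ 515.4 -373.9  189.7] [ 512.8 -370.5] [ 84.1 119.1] 1.1
[[470.0, -312.0], [472.0, -431.0], [556.0, -429.0], [554.0, -310.0]]
greyS 571 [ 514.6 -371.7  188.3] [ 510.8 -369.8] [ 86.9 114.1] 5.7
[[462.0, -317.0], [473.0, -431.0], [560.0, -422.0], [548.0, -309.0]]
clay top 145 [ 474.6 -369.6  189.7] [ 474.8 -371.2] [ 13.1 120.4] 5.1
[[463.0, -312.0], [474.0, -432.0], [487.0, -431.0], [476.0, -311.0]]
heel 378 [560.  281.3  49.1] [560.1 280.7] [116.9  58. ] 87.1
[[528.0, 224.0], [586.0, 221.0], [592.0, 338.0], [534.0, 341.0]]
heelS 669 [551.8 276.2  47.7] [542.7 286.1] [123.  93.] 76.3
[[483.0, 237.0], [573.0, 215.0], [602.0, 335.0], [512.0, 357.0]]
fs all 1827 [475.9 288.3  43.5] [482.1 302.1] [244.3 174.8] 3.7
[[355.0, 381.0], [366.0, 207.0], [610.0, 223.0], [598.0, 397.0]]
rack base 754 [ 494.4 -368.4    9.3] [ 518.8 -404.6] [261.  186.4] 89.1
[[423.0, -534.0], [610.0, -537.0], [614.0, -276.0], [428.0, -273.0]]
(257, 300) [475.7 285.8  64.7]
(363, 208) [680.3  38.1 116.2]
(250, 320) [430.6 296.9  70.9]
(600, 400) [ 243.  -519.4   -2. ]
```

```bash
python3 - <<'E'
import cv2
a=cv2.imread("pics/top0.png");b=a[225:340,480:610]
cv2.imwrite("pics/crop1.png",cv2.resize(b,(650,575),interpolation=cv2.INTER_CUBIC))
E
```

```text
(no output)
```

View pics/crop1.png

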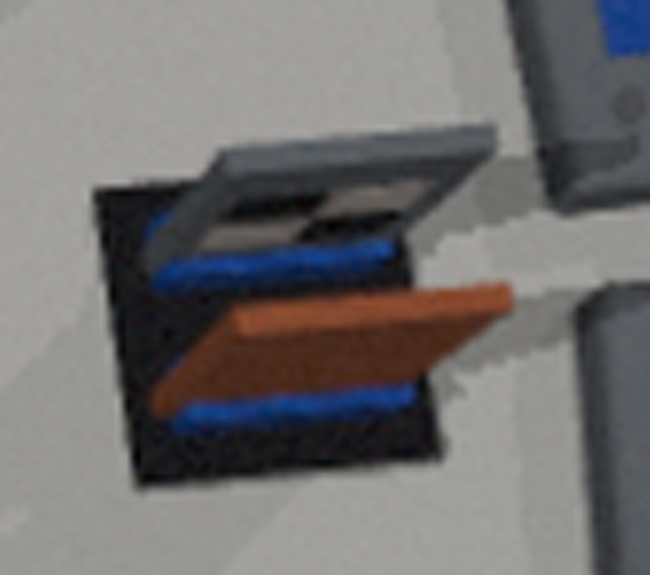

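The crop confirms that the grey panel with the target stands in the far (+x) slot, so its centre is about (544,-365) with a yaw of about 5.2°. The case edge midpoint is about (619.5,36.5) with a yaw of 2.6°. Next I work out the approach move.

```bash
cat >> h.py <<'E'
def go(p,yaw,tilt=0,s=None):
    """offset/rot for TCP at p, tool aligned with a panel of yaw,tilt (deg): tool y=panel x, tool z=-panel z"""
    s=s or sense(); Rp=R.from_euler("ZY",[yaw,tilt],degrees=True).as_matrix()
    Rt=np.c_[Rp[:,1],Rp[:,0],-Rp[:,2]]; R0=R.from_quat(np.roll(s["ee_rot"],-1)).as_matrix()
    print("pos",np.round(s["eef_pos"],1),"offset cm",np.round(R0.T@(np.array(p)-s["eef_pos"])/10,2),"rot deg",R.from_matrix(R0.T@Rt).as_rotvec(degrees=True).round(2))
E
python3 - <<'E'
from h import *
go([544,-365,330],5.2)
print(np.round(capture("wrist")["mount"],3))
E
```

```text
pos [123.1 510.2 303.4] offset cm [-61.44 -75.21  -2.59] rot deg [-6.000e-02  3.000e-02  7.123e+01]
[[ 1.0000e-03 -9.6200e-01 -2.7300e-01  6.9298e+01]
 [ 1.0000e+00  1.0000e-03 -0.0000e+00  6.3600e-01]
 [ 1.0000e-03 -2.7300e-01  9.6200e-01 -7.0373e+01]
 [ 0.0000e+00  0.0000e+00  0.0000e+00  1.0000e+00]]
```

step_arm(plan=[{"offset": [-61.4,-75.2,-2.6],"rot": [-0.06,0.03,71.2],"gripper": 5},{"offset": [-61.4,-75.2,-2.6],"rot": [-0.06,0.03,71.2],"gripper": 5},{"offset": [-61.4,-75.2,-2.6],"rot": [-0.06,0.03,71.2],"gripper": 5},{"offset": [-61.4,-75.2,-2.6],"rot": [-0.06,0.03,71.2],"gripper": 5},{"offset": [-61.4,-75.2,-2.6],"rot": [-0.06,0.03,71.2],"gripper": 5},{"offset": [-61.4,-75.2,-2.6],"rot": [-0.06,0.03,71.2],"gripper": 5},{"offset": [-61.4,-75.2,-2.6],"rot": [-0.06,0.03,71.2],"gripper": 5},{"offset": [-61.4,-75.2,-2.6],"rot": [-0.06,0.03,71.2],"gripper": 5},{"offset": [-61.4,-75.2,-2.6],"rot": [-0.06,0.03,71.2],"gripper": 5},{"offset": [-61.4,-75.2,-2.6],"rot": [-0.06,0.03,71.2],"gripper": 5},{"offset": [-61.4,-75.2,-2.6],"rot": [-0.06,0.03,71.2],"gripper": 5},{"offset": [-61.4,-75.2,-2.6],"rot": [-0.06,0.03,71.2],"gripper": 5}], squeeze=40)

```text
time_s: 1.35
eef_pos: [383.2, -32.5, 320.1]
ee_rot: [-0.0, 0.674, 0.738, 0.001]
force: [1.3, 1.4, 0.1]
grip_width: 0.581
grip_force: 0.0
```

```bash
python3 -c "
from h import *
go([544,-365,330],5.2)"
```

```text
pos [383.2 -32.5 320.1] offset cm [-34.57  13.    -1.01] rot deg [ 0.06 -0.05 -0.01]
```

step_arm(plan=[{"offset": [-34.6,13.0,-1.0],"rot": [0,0,0],"gripper": 5},{"offset": [-34.6,13.0,-1.0],"rot": [0,0,0],"gripper": 5},{"offset": [-34.6,13.0,-1.0],"rot": [0,0,0],"gripper": 5},{"offset": [-34.6,13.0,-1.0],"rot": [0,0,0],"gripper": 5},{"offset": [-34.6,13.0,-1.0],"rot": [0,0,0],"gripper": 5},{"offset": [-34.6,13.0,-1.0],"rot": [0,0,0],"gripper": 5},{"offset": [-34.6,13.0,-1.0],"rot": [0,0,0],"gripper": 5},{"offset": [-34.6,13.0,-1.0],"rot": [0,0,0],"gripper": 5},{"offset": [-34.6,13.0,-1.0],"rot": [0,0,0],"gripper": 5},{"offset": [-34.6,13.0,-1.0],"rot": [0,0,0],"gripper": 5}])

```text
time_s: 2.35
eef_pos: [543.8, -362.8, 329.0]
ee_rot: [-0.001, 0.674, 0.739, 0.001]
force: [-0.2, -0.2, -0.8]
grip_width: 0.584
grip_force: 0.0
```

```bash
python3 - <<'E'
from h import *
c,W,s=snap("wrist","w1")
print(s["eef_pos"],np.nanmin(W[...,2]),np.nanmax(W[...,2]))
m=(W[...,2]>183)&(W[...,2]<197)
n,l=cv2.connectedComponents(m.astype(np.uint8))
for i in range(1,n):
    P=W[l==i]
    if len(P)<60: continue
    r=cv2.minAreaRect(P[:,:2].astype(np.float32));print(len(P),P.mean(0).round(1),r,np.median(c["color"][l==i],0))
go([544,-365,228],5.2)
E
```

```text
[ 543.83802865 -362.7789698   329.02140333] -528.9079712476921 359.73018260031307
2274 [ 474.  -357.1  189.9] ((474.0861511230469, -364.9544372558594), (12.818148612976074, 110.8082046508789), 5.037540912628174) [123.  80.  64.]
2163 [ 544.2 -364.8  190.5] ((544.7874755859375, -368.9779052734375), (11.912424087524414, 120.1730728149414), 4.887608051300049) [111. 116. 121.]
pos [ 543.8 -362.2  329.6] offset cm [-2.900e-01 -1.000e-02  1.016e+01] rot deg [ 0.01 -0.09  0.06]
```

View pics/w1.png

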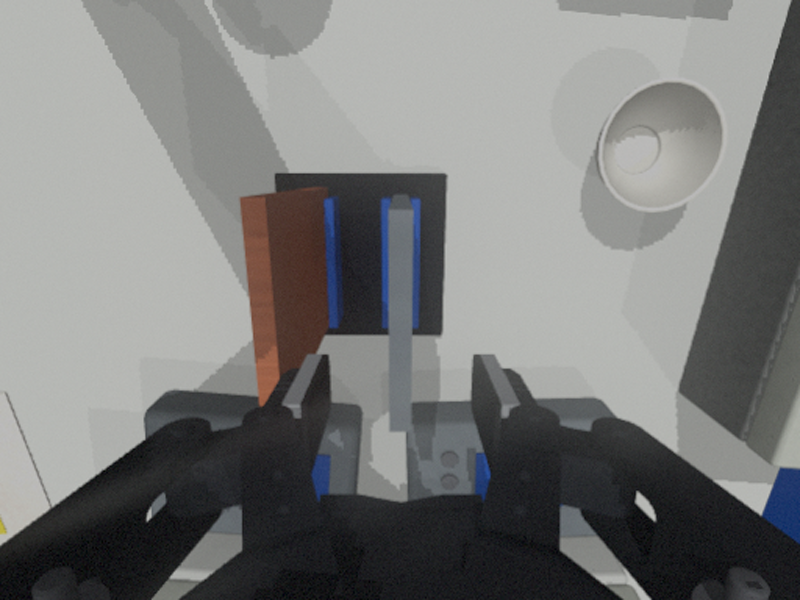

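The wrist view shows the grey panel's top, at (400,205)–(400,430), midway between the open fingers. Clay is on the left, clear of the left finger. Measured panel top: (544.7,-369), z 190, 12x120 mm, which matches the given size. Now I descend and grip.

step_arm(plan=[{"offset": [-0.6,0.05,3],"rot": [0,0,0],"gripper": 5},{"offset": [-0.6,0.05,6],"rot": [0,0,0],"gripper": 5},{"offset": [-0.6,0.05,9],"rot": [0,0,0],"gripper": 5},{"offset": [-0.6,0.05,10.1],"rot": [0,0,0],"gripper": 5},{"offset": [-0.6,0.05,10.1],"rot": [0,0,0],"gripper": 5},{"offset": [-0.6,0.05,10.1],"rot": [0,0,0],"gripper": 0.8},{"offset": [-0.6,0.05,10.1],"rot": [0,0,0],"gripper": 0.8},{"offset": [-0.6,0.05,10.1],"rot": [0,0,0],"gripper": 0.8},{"offset": [-0.6,0.05,10.1],"rot": [0,0,0],"gripper": 0.8},{"offset": [-0.6,0.05,10.1],"rot": [0,0,0],"gripper": 0.8}], squeeze=40)

```text
time_s: 3.4
eef_pos: [545.4, -369.0, 230.4]
ee_rot: [0.001, 0.674, 0.739, 0.001]
force: [-0.1, 0.6, 6.2]
grip_width: 0.136
grip_force: 40.7
```

step_arm(plan=[{"offset": [0,0,-1],"rot": [0,0,0],"gripper": 0.8},{"offset": [0,0,-3],"rot": [0,0,0],"gripper": 0.8},{"offset": [0,0,-5],"rot": [0,0,0],"gripper": 0.8},{"offset": [0,0,-7],"rot": [0,0,0],"gripper": 0.8},{"offset": [0,0,-9],"rot": [0,0,0],"gripper": 0.8},{"offset": [0,0,-9],"rot": [0,0,0],"gripper": 0.8},{"offset": [0,0,-9],"rot": [0,0,0],"gripper": 0.8}])

```text
time_s: 4.1
eef_pos: [544.9, -368.8, 317.8]
ee_rot: [-0.001, 0.674, 0.739, 0.001]
force: [-0.4, 0.3, -5.2]
grip_width: 0.133
grip_force: 39.2
```

```bash
python3 - <<'E'
from h import *
s=sense();print(s["force"],s["wrist_torque"],s["grip_width"],s["joints"].round(2))
go([570,36.5,325],2.6,0)
go([570,36.5,325],2.6,15)
c,W,s=snap("wrist","w2")
P=W[192:300,200:300].reshape(-1,3)
P=W.reshape(-1,3);L=(P-s["eef_pos"])@R.from_quat(np.roll(s["ee_rot"],-1)).as_matrix()
m=(abs(L[:,1])<12)&(L[:,2]>20)&(L[:,2]<60)&(L[:,0]>14); q=L[m]
print(len(q),np.percentile(q,[1,50,99],axis=0).round(1))
# target face/back visible: fit long edge in tool frame
q=q[abs(q[:,2]-np.median(q[:,2]))<4];print(np.polyfit(q[:,0],q[:,1],1),np.median(q,0))
E
```

```text
[-0.35326201  0.26784729 -5.22565013] [-0.00404312 -0.03666992  0.04793729] 0.13307032531884208 [-0.77  0.61  1.01  0.    1.52 -0.86]
pos [ 544.9 -368.8  317.8] offset cm [40.13  6.2  -0.64] rot deg [-0.02 -0.11  2.63]
pos [ 544.9 -368.8  317.8] offset cm [40.13  6.2  -0.64] rot deg [14.98  0.23  2.63]
3203 [[14.4 -5.5 38.6]
 [39.9  0.6 40. ]
 [60.3  6.3 53.4]]
[-0.00180785  0.47588534] [39.27711165  0.55959607 39.93629071]
```

The panel is held centrally and its top is 40 mm ahead of the TCP. Now I carry it to a staging pose in front of the case, tilted 15°.

```bash
cat >> h.py <<'E'
def place(ox,oz,tilt=15,yaw=2.6,edge=(619.5,36.5),oy=0):
    "panel origin at case-frame x=ox (from case centre), height oz"
    e=np.array([*edge,0.]); C=R.from_euler("Z",yaw,degrees=True).as_matrix()
    o=e+C@[ox+70,oy,oz]; Z=R.from_euler("ZY",[yaw,tilt],degrees=True).as_matrix()[:,2]
    go(o+220*Z,yaw,tilt)
E
python3 -c "
from h import *
place(-130,70)"
```

```text
pos [ 544.8 -368.7  317.1] offset cm [39.67 10.83  3.56] rot deg [14.92  0.17  2.64]
```

step_arm(plan=[{"offset": [4,1.1,0],"rot": [0,0,0],"gripper": 0.8},{"offset": [8,2.2,0],"rot": [0,0,0],"gripper": 0.8},{"offset": [12,3.3,0],"rot": [2,0,0],"gripper": 0.8},{"offset": [16,4.4,0.5],"rot": [4,0,1],"gripper": 0.8},{"offset": [20,5.5,1],"rot": [6,0.1,1],"gripper": 0.8},{"offset": [24,6.6,1.5],"rot": [8,0.1,1.5],"gripper": 0.8},{"offset": [28,7.7,2],"rot": [10,0.1,2],"gripper": 0.8},{"offset": [32,8.8,2.5],"rot": [12,0.1,2.6],"gripper": 0.8},{"offset": [36,9.9,3],"rot": [14,0.2,2.6],"gripper": 0.8},{"offset": [39.7,10.8,3.5],"rot": [14.9,0.2,2.6],"gripper": 0.8},{"offset": [39.7,10.8,3.5],"rot": [14.9,0.2,2.6],"gripper": 0.8},{"offset": [39.7,10.8,3.5],"rot": [14.9,0.2,2.6],"gripper": 0.8}])

```text
time_s: 5.35
eef_pos: [616.2, 37.0, 282.6]
ee_rot: [-0.09, 0.684, 0.717, -0.095]
force: [0.2, -0.3, -4.1]
grip_width: 0.136
grip_force: 39.6
```

```bash
python3 - <<'E'
from h import *
c,W,s=snap("wrist","w3"); print(s["force"],s["joints"].round(2))
P=W.reshape(-1,3);m=(P[:,2]>103)&(P[:,2]<116)&(P[:,0]<700)&(P[:,0]>590)&(P[:,1]>-100)&(P[:,1]<170)
q=P[m];print(len(q),np.percentile(q,[1,50,99],axis=0).round(1))
for a in range(-60,140,20):
    t=q[abs(q[:,1]-a)<5]
    if len(t)>5: print(a,np.percentile(t[:,0],3).round(1),np.median(t[:,2]).round(1))
place(-118,20)
c,W,s=snap("scene","s1")
E
```

```text
[ 0.17299488 -0.26267174 -4.07356901] [-0.12  0.65  1.05 -0.04  1.7  -0.16]
20942 [[618.8 -32.9 108.4]
 [662.6  68.2 110.4]
 [699.3 137.7 112. ]]
-40 626.1 110.4
-20 625.6 110.4
0 624.6 110.4
20 623.5 110.4
40 622.4 110.4
60 621.8 110.4
80 620.9 110.3
100 619.7 110.3
120 618.9 110.3
pos [616.2  36.  283.2] offset cm [0.04 2.49 4.58] rot deg [0.06 0.1  0.02]
```

View pics/s1.png

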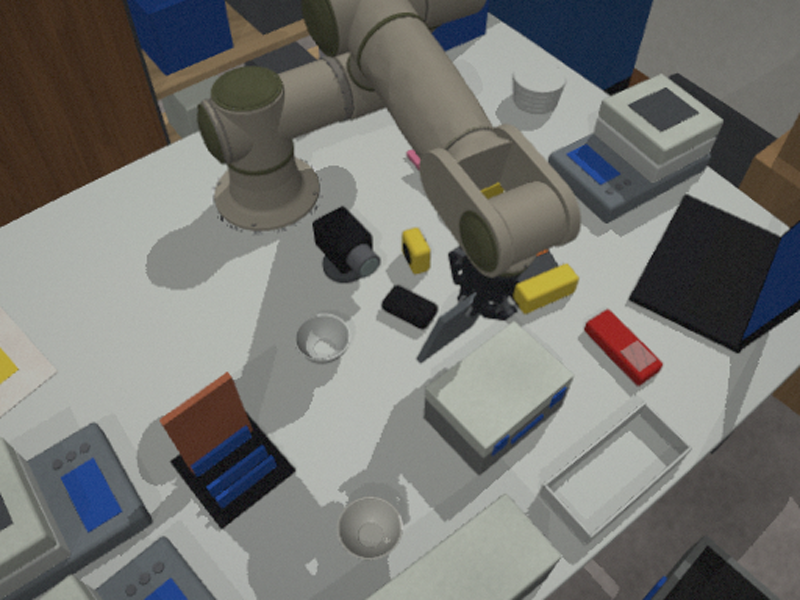

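The view shows the panel held tilted in front of the case, and the rest of the scene is undisturbed. The wrist depth puts the edge at about x=620 with a slope of 2.6°, which agrees. I lower it to near the table.

step_arm(plan=[{"offset": [0,0.6,1.2],"rot": [0,0,0],"gripper": 0.8},{"offset": [0,1.2,2.4],"rot": [0,0,0],"gripper": 0.8},{"offset": [0,1.8,3.6],"rot": [0,0,0],"gripper": 0.8},{"offset": [0,2.5,4.6],"rot": [0,0,0],"gripper": 0.8},{"offset": [0,2.5,4.6],"rot": [0,0,0],"gripper": 0.8}])

```text
time_s: 5.95
eef_pos: [628.6, 36.7, 230.7]
ee_rot: [-0.09, 0.685, 0.717, -0.095]
force: [-1.0, -0.8, -4.3]
grip_width: 0.132
grip_force: 39.6
```

```bash
python3 -c "
from h import *
place(-109,5);place(-109,1);place(-105,1)"
```

```text
pos [628.6  36.7 230.7] offset cm [0.02 1.2  1.04] rot deg [-0.08  0.05  0.01]
pos [628.6  36.7 230.7] offset cm [0.02 1.3  1.43] rot deg [-0.08  0.05  0.01]
pos [628.6  36.7 230.7] offset cm [0.02 1.69 1.32] rot deg [-0.08  0.05  0.01]
```

step_arm(plan=[{"offset": [0,0.6,0.5],"rot": [0,0,0],"gripper": 0.8},{"offset": [0,1.2,1.0],"rot": [0,0,0],"gripper": 0.8},{"offset": [0,1.25,1.2],"rot": [0,0,0],"gripper": 0.8},{"offset": [0,1.3,1.4],"rot": [0,0,0],"gripper": 0.8},{"offset": [0,1.3,1.4],"rot": [0,0,0],"gripper": 0.8}])

```text
time_s: 6.45
eef_pos: [637.6, 37.2, 216.3]
ee_rot: [-0.089, 0.685, 0.717, -0.094]
force: [0.2, 0.3, -4.6]
grip_width: 0.138
grip_force: 39.5
```

step_arm(plan=[{"offset": [0,0.05,0.15],"rot": [0,0,0],"gripper": 0.8},{"offset": [0,0.05,0.15],"rot": [0,0,0],"gripper": 0.8},{"offset": [0,0.05,0.15],"rot": [0,0,0],"gripper": 0.8}])

```text
time_s: 6.75
eef_pos: [637.8, 37.2, 215.0]
ee_rot: [-0.089, 0.685, 0.717, -0.094]
force: [0.7, 0.0, -3.7]
grip_width: 0.134
grip_force: 39.7
```

step_arm(plan=[{"offset": [0,0.05,0.15],"rot": [0,0,0],"gripper": 0.8},{"offset": [0,0.05,0.15],"rot": [0,0,0],"gripper": 0.8},{"offset": [0,0.05,0.15],"rot": [0,0,0],"gripper": 0.8}])

```text
time_s: 7.05
eef_pos: [638.1, 37.1, 214.6]
ee_rot: [-0.088, 0.685, 0.717, -0.094]
force: [0.6, -1.2, 4.9]
grip_width: 0.132
grip_force: 41.0
```

step_arm(plan=[{"offset": [0,0.08,-0.1],"rot": [0,0,0],"gripper": 0.8},{"offset": [0,0.18,-0.13],"rot": [0,0,0],"gripper": 0.8},{"offset": [0,0.18,-0.13],"rot": [0,0,0],"gripper": 0.8},{"offset": [0,0.18,-0.13],"rot": [0,0,0],"gripper": 0.8}])

```text
time_s: 7.45
eef_pos: [639.7, 37.2, 214.3]
ee_rot: [-0.089, 0.685, 0.717, -0.094]
force: [-2.6, -1.2, 5.4]
grip_width: 0.134
grip_force: 40.7
```

step_arm(plan=[{"offset": [0,0.07,-0.08],"rot": [0,0,0],"gripper": 0.8},{"offset": [0,0.14,-0.1],"rot": [0,0,0],"gripper": 0.8},{"offset": [0,0.14,-0.1],"rot": [0,0,0],"gripper": 0.8}])

```text
time_s: 7.75
eef_pos: [641.4, 37.4, 214.4]
ee_rot: [-0.089, 0.685, 0.717, -0.094]
force: [-3.0, 1.0, 1.7]
grip_width: 0.137
grip_force: 40.4
```

step_arm(plan=[{"offset": [0,0.09,-0.07],"rot": [0,0,0],"gripper": 0.8},{"offset": [0,0.09,-0.07],"rot": [0,0,0],"gripper": 0.8},{"offset": [0,0.09,-0.07],"rot": [0,0,0],"gripper": 0.8}])

```text
time_s: 8.05
eef_pos: [641.8, 37.5, 214.3]
ee_rot: [-0.09, 0.685, 0.717, -0.095]
force: [-8.3, -0.6, 0.5]
grip_width: 0.135
grip_force: 40.1
```

It is touching the case lightly (8 N). I ease off slightly and open.

step_arm(plan=[{"offset": [0,-0.05,0],"rot": [0,0,0],"gripper": 0.8},{"offset": [0,-0.05,0],"rot": [0,0,0],"gripper": 1.5},{"offset": [0,-0.05,0],"rot": [0,0,0],"gripper": 2.2},{"offset": [0,-0.05,0],"rot": [0,0,0],"gripper": 3},{"offset": [0,-0.05,0],"rot": [0,0,0],"gripper": 3.5},{"offset": [0,-0.05,0],"rot": [0,0,0],"gripper": 3.5},{"offset": [0,-0.05,0],"rot": [0,0,0],"gripper": 3.5}])

```text
time_s: 8.75
eef_pos: [642.2, 37.4, 215.2]
ee_rot: [-0.089, 0.685, 0.717, -0.094]
force: [0.8, 0.1, -1.0]
grip_width: 0.413
grip_force: 0.0
```

```bash
python3 - <<'E'
from h import *
c,W,s=snap("wrist","w4")
P=W.reshape(-1,3);L=(P-s["eef_pos"])@R.from_quat(np.roll(s["ee_rot"],-1)).as_matrix()
m=(abs(L[:,1])<13)&(L[:,2]>30)&(L[:,2]<60)&(L[:,0]>14); q=L[m]
print(len(q),np.percentile(q,[2,50,98],axis=0).round(1))
E
```

```text
3085 [[15.1 -6.2 39.9]
 [39.4 -0.4 41.1]
 [59.6  5.3 47. ]]
```

View pics/w4.png

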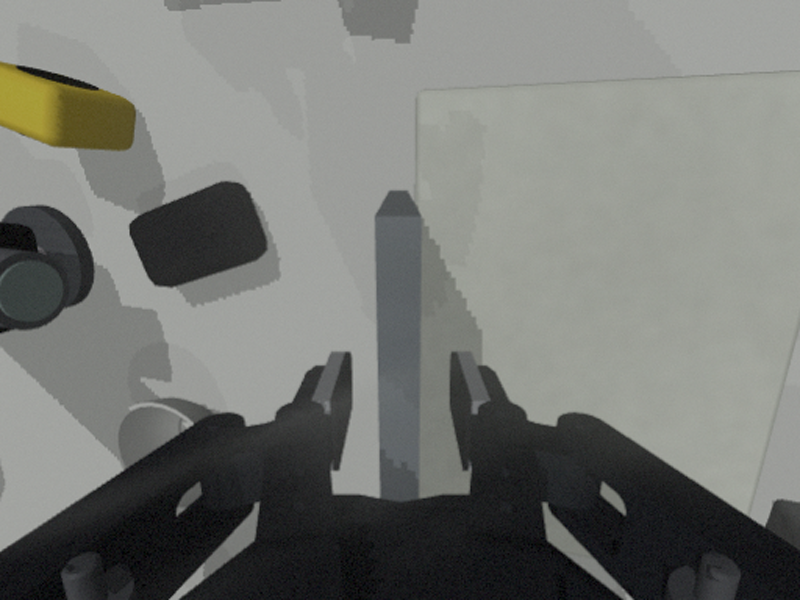

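The fingers are open and the panel stands alone between them, at (398,190)–(398,495), square to the case edge at x≈418. I retreat along the tool axis.

step_arm(plan=[{"offset": [0,0,-1.5],"rot": [0,0,0],"gripper": 3.5},{"offset": [0,0,-4],"rot": [0,0,0],"gripper": 3.5},{"offset": [0,0,-7],"rot": [0,0,0],"gripper": 3.5},{"offset": [0,0,-10],"rot": [0,0,0],"gripper": 3.5},{"offset": [0,0,-10],"rot": [0,0,0],"gripper": 3.5}])

```text
time_s: 9.3
eef_pos: [668.6, 38.7, 315.9]
ee_rot: [-0.086, 0.685, 0.717, -0.092]
force: [-0.5, 0.0, 0.1]
grip_width: 0.411
grip_force: 0.0
```

```bash
python3 -c "
from h import *
go([445,287,300],-2.9)"
```

```text
pos [668.6  38.7 315.9] offset cm [ 25.84 -20.15   6.77] rot deg [-14.43   0.85   5.49]
```

step_arm(plan=[{"offset": [5.2,-4.0,1.3],"rot": [-3,0.2,1.1],"gripper": 0},{"offset": [8.5,-6.7,2.2],"rot": [-6,0.3,2],"gripper": 0},{"offset": [12.9,-10.1,3.4],"rot": [-9,0.5,3],"gripper": 0},{"offset": [17,-13.4,4.5],"rot": [-12,0.7,4],"gripper": 0},{"offset": [21.5,-16.8,5.6],"rot": [-14.4,0.85,5.5],"gripper": 0},{"offset": [25.8,-20.2,6.8],"rot": [-14.4,0.85,5.5],"gripper": 0},{"offset": [25.8,-20.2,6.8],"rot": [-14.4,0.85,5.5],"gripper": 0},{"offset": [25.8,-20.2,6.8],"rot": [-14.4,0.85,5.5],"gripper": 0},{"offset": [25.8,-20.2,6.8],"rot": [-14.4,0.85,5.5],"gripper": 0}])

```text
time_s: 10.2
eef_pos: [443.0, 286.8, 297.3]
ee_rot: [-0.003, 0.724, 0.689, -0.003]
force: [0.2, -0.4, 0.1]
grip_width: -0.001
grip_force: 0.0
```

```bash
python3 - <<'E'
from h import *
c,W,s=snap("wrist","w5"); print(s["eef_pos"],s["force"],s["grip_width"])
hsv=cv2.cvtColor(c["color"],cv2.COLOR_RGB2HSV)
for n,lo,hi,z0,z1 in (("orange",(4,120,60),(18,255,255),30,85),("yellow",(21,120,60),(35,255,255),44,56)):
    m=(cv2.inRange(hsv,lo,hi)>0)&(W[...,2]>z0)&(W[...,2]<z1)&(W[...,0]>370)&(W[...,1]>210)
    P=W[m];r=cv2.minAreaRect(P[:,:2].astype(np.float32));print(n,len(P),P.mean(0).round(1),r,cv2.boxPoints(r).round().tolist())
p,w,t=capture("top"),None,None
W=cloud(p);np.save("pics/top1.npy",W);cv2.imwrite("pics/top1.png",p["color"][:,:,::-1])
go([445,287,300],-2.9)
E
```

```text
[442.97777047 286.84792289 297.2857102 ] [ 0.15245717 -0.40059842  0.05692823] -0.0013712707951302663
orange 5523 [454.5 302.7  65.4] ((456.1473388671875, 300.29730224609375), (81.66010284423828, 99.05036926269531), 79.79267883300781) [[400.0, 269.0], [498.0, 251.0], [512.0, 332.0], [415.0, 349.0]]
yellow 3623 [560.3 285.9  50. ] ((560.8108520507812, 282.7369079589844), (117.12605285644531, 42.62008285522461), 79.74949645996094) [[529.0, 229.0], [571.0, 221.0], [592.0, 337.0], [550.0, 344.0]]
pos [443.9 286.  297.3] offset cm [ 0.1   0.1  -0.27] rot deg [-0.47 -0.01 -0.07]
```

View pics/w5.png

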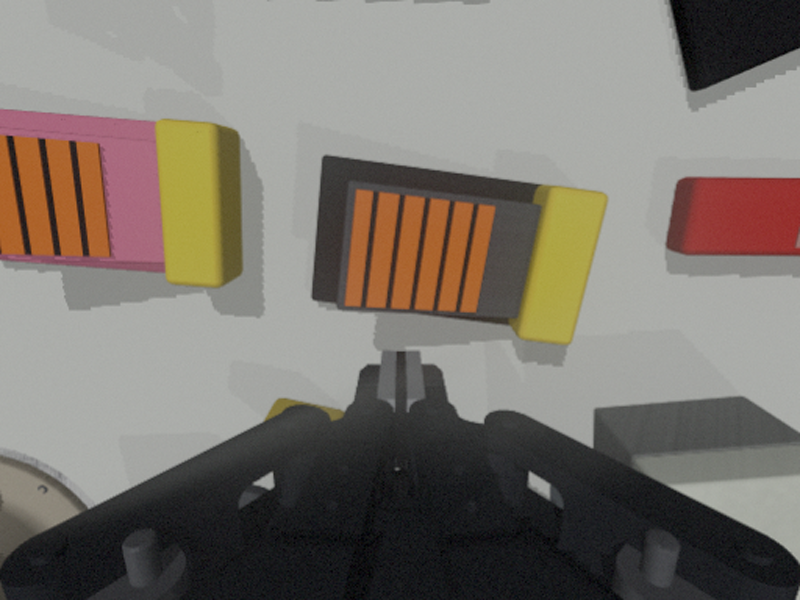

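View pics/top1.png

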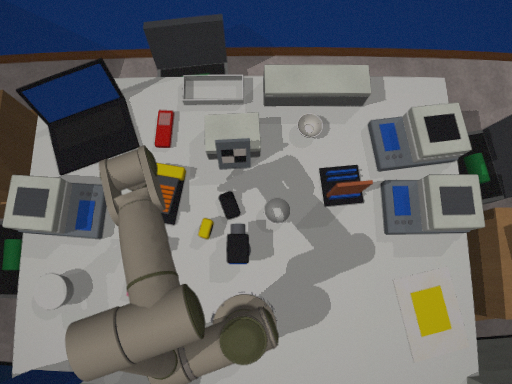

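The wrist view shows the footswitch at yaw -10.2°, with its heel at (560,265), the orange pad at (420,250), and the pink switch clear on the left. The top view shows the panel leaning centred on the case with the target outwards. The press point works out at (443,304). I align above it and descend.

```bash
python3 -c "
from h import *
go([443,304,155],-10.2)"
```

```text
pos [443.9 286.  297.3] offset cm [ 1.79 -0.07 14.23] rot deg [-0.47  0.02  7.23]
```

step_arm(plan=[{"offset": [0.9,-0.07,3],"rot": [-0.4,0,4],"gripper": 0},{"offset": [1.8,-0.07,6.5],"rot": [-0.5,0,7.2],"gripper": 0},{"offset": [1.8,-0.07,10],"rot": [-0.5,0,7.2],"gripper": 0},{"offset": [1.8,-0.07,13],"rot": [-0.5,0,7.2],"gripper": 0},{"offset": [1.8,-0.07,14.2],"rot": [-0.5,0,7.2],"gripper": 0},{"offset": [1.8,-0.07,14.2],"rot": [-0.5,0,7.2],"gripper": 0}])

```text
time_s: 10.9
eef_pos: [442.7, 304.0, 154.5]
ee_rot: [-0.0, 0.767, 0.642, -0.001]
force: [0.3, -0.4, 0.0]
grip_width: 0.0
grip_force: 0.0
```

```bash
python3 -c "
from h import *
s=sense();print(s['force']);go([443,304,142],-10.2);go([443,304,116],-10.2)"
```

```text
[ 0.26704235 -0.42009809  0.04822268]
pos [442.7 304.  154.5] offset cm [0.01 0.03 1.25] rot deg [-0.09  0.08  0.01]
pos [442.7 304.  154.5] offset cm [0.01 0.04 3.85] rot deg [-0.09  0.08  0.01]
```

step_arm(plan=[{"offset": [0,0,0.6],"rot": [0,0,0],"gripper": 0},{"offset": [0,0,1.2],"rot": [0,0,0],"gripper": 0},{"offset": [0,0,1.7],"rot": [0,0,0],"gripper": 0},{"offset": [0,0,2.2],"rot": [0,0,0],"gripper": 0},{"offset": [0,0,2.7],"rot": [0,0,0],"gripper": 0},{"offset": [0,0,3.2],"rot": [0,0,0],"gripper": 0},{"offset": [0,0,3.6],"rot": [0,0,0],"gripper": 0},{"offset": [0,0,3.6],"rot": [0,0,0],"gripper": 0}])

```text
time_s: 11.7
eef_pos: [442.3, 305.3, 120.3]
ee_rot: [-0.0, 0.767, 0.642, 0.0]
force: [-5.8, 1.0, 9.9]
grip_width: -0.004
grip_force: 5.0
```

step_arm(plan=[{"offset": [0,0,0.2],"rot": [0,0,0],"gripper": 0},{"offset": [0,0,0.4],"rot": [0,0,0],"gripper": 0},{"offset": [0,0,0.4],"rot": [0,0,0],"gripper": 0}])

```text
time_s: 12.0
eef_pos: [442.0, 305.3, 116.5]
ee_rot: [-0.0, 0.767, 0.642, 0.0]
force: [-6.9, 1.1, 11.1]
grip_width: 0.001
grip_force: 5.5
```

step_arm(plan=[{"offset": [0,0,0.2],"rot": [0,0,0],"gripper": 0},{"offset": [0,0,0.2],"rot": [0,0,0],"gripper": 0}])

```text
time_s: 12.2
eef_pos: [442.2, 305.3, 114.7]
ee_rot: [-0.0, 0.767, 0.642, 0.0]
force: [-6.8, 1.4, 10.9]
grip_width: 0.001
grip_force: 5.8
```

step_arm(plan=[{"offset": [0,0,0.15],"rot": [0,0,0],"gripper": 0},{"offset": [0,0,0.15],"rot": [0,0,0],"gripper": 0}])

```text
time_s: 12.4
eef_pos: [442.2, 305.3, 113.6]
ee_rot: [-0.0, 0.767, 0.642, 0.001]
force: [-6.3, 0.2, 14.4]
grip_width: 0.0
grip_force: 6.9
```

step_arm(plan=[{"offset": [0,0,0.1],"rot": [0,0,0],"gripper": 0},{"offset": [0,0,0.1],"rot": [0,0,0],"gripper": 0}])

```text
time_s: 12.6
eef_pos: [442.2, 305.4, 113.4]
ee_rot: [-0.0, 0.767, 0.642, 0.001]
force: [-9.3, -1.3, 22.9]
grip_width: 0.002
grip_force: 11.5
```

Vertical force is 23 N with the pedal on its stop. I hold for 1.4 s.

step_arm(plan=[{"offset": [0,0,0],"rot": [0,0,0],"gripper": 0},{"offset": [0,0,0],"rot": [0,0,0],"gripper": 0},{"offset": [0,0,0],"rot": [0,0,0],"gripper": 0},{"offset": [0,0,0],"rot": [0,0,0],"gripper": 0},{"offset": [0,0,0],"rot": [0,0,0],"gripper": 0},{"offset": [0,0,0],"rot": [0,0,0],"gripper": 0},{"offset": [0,0,0],"rot": [0,0,0],"gripper": 0},{"offset": [0,0,0],"rot": [0,0,0],"gripper": 0},{"offset": [0,0,0],"rot": [0,0,0],"gripper": 0},{"offset": [0,0,0],"rot": [0,0,0],"gripper": 0},{"offset": [0,0,0],"rot": [0,0,0],"gripper": 0},{"offset": [0,0,0],"rot": [0,0,0],"gripper": 0}])

```text
time_s: 13.8
eef_pos: [442.3, 305.3, 113.4]
ee_rot: [-0.0, 0.767, 0.642, 0.001]
force: [-10.5, -1.3, 23.9]
grip_width: -0.001
grip_force: 11.5
```

step_arm(plan=[{"offset": [0,0,0],"rot": [0,0,0],"gripper": 0},{"offset": [0,0,0],"rot": [0,0,0],"gripper": 0},{"offset": [0,0,-1],"rot": [0,0,0],"gripper": 0},{"offset": [0,0,-2],"rot": [0,0,0],"gripper": 0},{"offset": [0,0,-3],"rot": [0,0,0],"gripper": 0},{"offset": [0,0,-4.5],"rot": [0,0,0],"gripper": 0},{"offset": [0,0,-7],"rot": [0,0,0],"gripper": 0},{"offset": [0,0,-11],"rot": [0,0,0],"gripper": 0},{"offset": [0,0,-15],"rot": [0,0,0],"gripper": 0},{"offset": [0,0,-15],"rot": [0,0,0],"gripper": 0},{"offset": [0,0,-15],"rot": [0,0,0],"gripper": 0}])

```text
time_s: 14.9
eef_pos: [442.3, 304.9, 261.5]
ee_rot: [0.0, 0.767, 0.642, 0.001]
force: [0.2, -0.3, -0.9]
grip_width: 0.006
grip_force: 0.0
```

```bash
python3 - <<'E'
from h import *
c,W,s=snap("wrist","w6");print(s["force"],s["eef_pos"])
P=W.reshape(-1,3);d=np.hypot(P[:,0]-443,P[:,1]-304)<8;print("pedal z",np.nanmedian(P[d,2]))
W=cloud(capture("scene"));P=W.reshape(-1,3)
m=(P[:,2]>150)&(P[:,2]<195)&(abs(P[:,1]-36)<80)&(abs(P[:,0]-610)<50);q=P[m];print(len(q),np.percentile(q,[2,50,98],axis=0).round(1))
E
```

```text
[ 0.22878997 -0.33177129 -0.94103847] [442.26178833 304.86071892 261.45686083]
pedal z 227.6104089187878
294 [[625.9 -23.5 151.6]
 [633.7  29.5 174.3]
 [640.1  93.3 178.9]]
```

```bash
python3 - <<'E'
from h import *
P=np.load("pics/w6.npy").reshape(-1,3);d=(np.hypot(P[:,0]-446,P[:,1]-322)<10)&(P[:,2]<100);print("pedal z",d.sum(),np.nanmedian(P[d,2]))
print(finish_job())
E
```

```text
pedal z 328 68.33152541661227
the job is handed in; nothing more can be done
None
```

The job is handed in. The target panel leans centred on the case at about 15° with the target outwards. The pedal was held on its stop at about 23 N for over a second and has sprung back up (about 68 mm, against 70 mm at rest).

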